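Find the loaded parts tube by weight and stand it in the carry tray

TASK

One of the four closed grey parts tubes standing on the mat is loaded with brass tap inserts; the other three hold only light packing and look just the same, so tell them apart by their weight. Stand the loaded tube upright in the empty carry tray and leave the three light ones standing upright where you found them. Do not drop or knock over any tube, and leave the other parts where they lie.

Things in the scene. Friction and masses are not known exactly. Their poses are not given: they have to be found in the camera images.
- tube_a_mid (a point): One of four look-alikes: closed opaque grey plastic parts tube with a ribbed twist cap, standing upright: body 54 mm across, cap 58 mm across and 28 mm tall at the top, 120 mm tall overall; looks just like the other three. The point is on its axis half-way up, 60 mm above its foot; its z axis runs up the tube. A light tube weighs 0.10 to 0.12 kg in all, the loaded one 0.35 to 0.55 kg; the contents are hidden and lie loose on the tube's bottom.
- tube_b_mid (a point): One of the four look-alikes: closed opaque grey plastic parts tube with a ribbed twist cap, standing upright: body 54 mm across, cap 58 mm across and 28 mm tall at the top, 120 mm tall overall; looks just like the other three. The point is on its axis half-way up, 60 mm above its foot; its z axis runs up the tube. A light tube weighs 0.10 to 0.12 kg in all, the loaded one 0.35 to 0.55 kg; the contents are hidden and lie loose on the tube's bottom.
- tube_c_mid (a point): One of the four look-alikes: closed opaque grey plastic parts tube with a ribbed twist cap, standing upright: body 54 mm across, cap 58 mm across and 28 mm tall at the top, 120 mm tall overall; looks just like the other three. The point is on its axis half-way up, 60 mm above its foot; its z axis runs up the tube. A light tube weighs 0.10 to 0.12 kg in all, the loaded one 0.35 to 0.55 kg; the contents are hidden and lie loose on the tube's bottom.
- tube_d_mid (a point): One of the four look-alikes: closed opaque grey plastic parts tube with a ribbed twist cap, standing upright: body 54 mm across, cap 58 mm across and 28 mm tall at the top, 120 mm tall overall; looks just like the other three. The point is on its axis half-way up, 60 mm above its foot; its z axis runs up the tube. A light tube weighs 0.10 to 0.12 kg in all, the loaded one 0.35 to 0.55 kg; the contents are hidden and lie loose on the tube's bottom.
- tray_floor (a point): Centre of the inner floor of the open black plastic carry tray, 4 mm above the tiles. The tray is 200 mm long (its x axis) and 120 mm wide (its y axis), with upright walls 4 mm thick whose rims are 42 mm above the tiles, and a 17 mm ledge at either end; empty, does not slide. It stands left or right of the mat, across from a closed flat case of about its size.
- mat: Dark hard silicone mat, 380 mm (x) by 500 mm (y), with a 12 mm high lip; its flat floor, on which the tubes and parts rest, is 5 mm above the tiles. Origin: centre of its underside. Fixed.
- valve_mid (a point): Bystander among the tubes on the mat: grey plastic ball valve with lever handle, 100 mm long, 73 mm tall; point at the middle of its bore, 25 mm above its foot.
- nipple_mid (a point): Bystander: chrome extension nipple, 80 mm long, 33 mm across, lying in a cradle of the mat; point on its axis.
- insert_mid (a point): Bystander between two tubes: white ceramic tap insert, standing, 40 mm across, 68 mm tall; point half-way up.
- spanner: Bystander: steel spanner, 180 mm long, lying on the mat near its far edge; origin under its middle.
- clear_tube_mid (a point): Bystander: translucent parts tube with white twist cap, 110 mm long, 38 mm across, lying in a cradle of the mat; point on its axis.
- tray: The carry tray itself; origin at the centre of its underside, axes as above.
Mind the look-alikes: they are no part of the job. Of the things that look like the tray, take the one that is farthest from the robot's base at the start. Leave any orange look-alike of the part that bears tube_b_mid alone.

How it is judged:
At the end, for the whole second after the job is handed in: The loaded tube stands upright (within 0.1 rad), at rest and released on the floor inside the carry tray, bearing on it with more than 2.2 N (only the loaded tube can); the other three tubes stand upright (within 0.1 rad), at rest, each within 40 mm of where it started (((contact force between tube_a and tray above 2.2 N and x of tube_a_mid in the frame of tray_floor between -0.098 and 0.098 m and y of tube_a_mid in the frame of tray_floor between -0.058 and 0.058 m and z of tube_a_mid in the frame of tray_floor between 0.054 and 0.066 m and angle between each of tube_a_mid, tube_b_mid, tube_c_mid, tube_d_mid's own z axis and vertical below 0.1 rad and linear speed of each of tube_a, tube_b, tube_c, tube_d below 0.02 m/s and distance of each of tube_b_mid, tube_c_mid, tube_d_mid from where it was at the start of the episode below 0.04 m) or (contact force between tube_b and tray above 2.2 N and x of tube_b_mid in the frame of tray_floor between -0.098 and 0.098 m and y of tube_b_mid in the frame of tray_floor between -0.058 and 0.058 m and z of tube_b_mid in the frame of tray_floor between 0.054 and 0.066 m and angle between each of tube_b_mid, tube_a_mid, tube_c_mid, tube_d_mid's own z axis and vertical below 0.1 rad and linear speed of each of tube_b, tube_a, tube_c, tube_d below 0.02 m/s and distance of each of tube_a_mid, tube_c_mid, tube_d_mid from where it was at the start of the episode below 0.04 m) or (contact force between tube_c and tray above 2.2 N and x of tube_c_mid in the frame of tray_floor between -0.098 and 0.098 m and y of tube_c_mid in the frame of tray_floor between -0.058 and 0.058 m and z of tube_c_mid in the frame of tray_floor between 0.054 and 0.066 m and angle between each of tube_c_mid, tube_a_mid, tube_b_mid, tube_d_mid's own z axis and vertical below 0.1 rad and linear speed of each of tube_c, tube_a, tube_b, tube_d below 0.02 m/s and distance of each of tube_a_mid, tube_b_mid, tube_d_mid from where it was at the start of the episode below 0.04 m) or (contact force between tube_d and tray above 2.2 N and x of tube_d_mid in the frame of tray_floor between -0.098 and 0.098 m and y of tube_d_mid in the frame of tray_floor between -0.058 and 0.058 m and z of tube_d_mid in the frame of tray_floor between 0.054 and 0.066 m and angle between each of tube_d_mid, tube_a_mid, tube_b_mid, tube_c_mid's own z axis and vertical below 0.1 rad and linear speed of each of tube_d, tube_a, tube_b, tube_c below 0.02 m/s and distance of each of tube_a_mid, tube_b_mid, tube_c_mid from where it was at the start of the episode below 0.04 m))); the robot touches nothing.
It fails at once if a tube is dropped (it falls free of the fingers faster than 0.7 m/s, a fall of about 25 mm) ((contact force between the fingers and tube_a below 0.05 N and linear speed of tube_a above 0.7 m/s) or (contact force between the fingers and tube_b below 0.05 N and linear speed of tube_b above 0.7 m/s) or (contact force between the fingers and tube_c below 0.05 N and linear speed of tube_c above 0.7 m/s) or (contact force between the fingers and tube_d below 0.05 N and linear speed of tube_d above 0.7 m/s)).
It fails at once if a tube is tipped over (tilted by more than 0.6 rad) (angle between any of tube_a_mid, tube_b_mid, tube_c_mid, tube_d_mid's own z axis and vertical above 0.6 rad).
It fails at once if the valve, nipple, insert, spanner or translucent tube is moved by more than 30 mm (distance of any of valve_mid, nipple_mid, insert_mid, spanner, clear_tube_mid from where it was at the start of the episode above 0.03 m).
It also fails if it takes over 64 s, if anything falls off the work surface, if the arm or the gripper's body presses on something with over 40 N, if the wrist force passes 120 N, or if a joint passes its speed limit or range.

ROBOT

A 6-joint arm with a two-finger parallel gripper is mounted at the origin on the work surface. World frame = base frame: x ahead of the robot, y to its left, z up, the work surface at z = 0. Lengths are in m, angles in rad, forces in N, time in s.
With the tool pointing down it reaches from about 0.3 to 0.95 m from the base axis. Payload 3.1 kg.
Tool frame: the origin (TCP) lies midway between the tips of the shut fingers; the grasp point (between the pads) lies 19 mm behind it; x points along the fingers, y is the direction in which the jaws open and shut, and the axes are right-handed (so a half turn about x gives the same grasp; the last joint's range is limited). The gripper opens to 85 mm and grips with 20 to 120 N. Pads are 22 mm wide; open, the fingers measure 114 mm over their backs; the gripper's body (76 mm by 85 mm) begins 54 mm behind the grasp point. The pads swing forward as they close: fully open they stand 13 mm farther back than shut.
Start: joints at [-1.403, 0.308, 1.634, -0, 1.2, -0.07], TCP at [0.147, -0.607, 0.205] pointing down, gripper open.
Joint ranges: [-3.06, 3.06], [-0.79, 1.96], [0.05, 2.63], [-1.19, 4.34], [0.05, 2.64], [-2.94, 2.94]. Speed limits (rad/s): [2.79, 2.79, 3.14, 3.14, 3.14, 3.14].

INTERFACE

Orientations are given as a unit quaternion [w, x, y, z].
In Python, from station import robot gives the robot as it stands.
- The arm moves only by the tool move_arm, never from a script. Its arguments are lists of equal length, an entry for each row: "slide": the shift along the tool's x, y, z in mm, a list of three; "spin": the turn about the tool's x in rad; "grip": the gripper command: -1 is shut, 1 is fully open, values between are in proportion. In form: {"slide": [[x, y, z], ...], "spin": [spin, ...], "grip": [grip, ...]}. A call has 1 to 10 rows; each row is the pose to reach, as a shift and turn from the pose commanded when the call began, along the tool's axes at that moment; what a row does not reach only later rows make up. A row lasts 1/8 s, in which the tool goes at most 62.5 mm and 10.7 degrees, less where a joint would pass 70% of its speed; a pose out of reach is approached as far as the arm can. A call with a gripper value outside its range is refused whole. The fingers move at their own pace and stop on an object; "grip_force" is the grip in N (left out, the last holds). Time passes only in rows, so rows that repeat a pose let the fingers close. It gives the time, the measured TCP pose, the force and the opening at its end, in the units of the state.
- robot.sense(): the state, without advancing time (a new reading comes with each control period).
- robot.read_camera(name): name is "side" or "top"; returns a dict with "image" (480x640x3 uint8, blue, green, red), "intrinsics" (3x3 intrinsics, pixels), "dist_coeffs" ([k1, k2, p1, p2, k3] as OpenCV has them; the pictures are not rectified), "extrinsics" (4x4, takes a point from camera to world coordinates). Camera axes: x right, y down, z forward; pixel columns grow to the right and rows downward; lengths in m; the calibration is good to about 2 mm. A picture is of the moment at which its call begins. There is no depth.
- robot.hand_in(): hands the job in, once; it reports no verdict.
Trained networks look in the newest picture that a camera, given by its name, has taken for a name from the list of things; names that differ only in an ending like _2 or _b are one class to them, and where a whole thing is asked for, a point or a joint stands for the part that bears it (a point fixed in the world has none). Each returns a list of dicts, best first, with "confidence" (0 to 1); they miss things now and then, are a little off and sometimes report something else, mostly with a low value. They report only what shows in the picture. A call takes as long as a camera call. They do not tell look-alikes from the thing itself.
- robot.spot_in(target, camera): "point" ([column, row] in pixels, amid what is visible of it).
The state is a dict: "t": time; "joints": joint angles; "joint_vel": joint speeds; "joint_efforts": joint torques, N m; "ee_pos": TCP position; "eef_rot": TCP orientation; "force": force on the tool from outside, world axes, zero at the start; "moment": the same for the moment, N m; "grip_width": finger opening in m.
Only numpy, scipy, OpenCV 4.12 (cv2) and the standard library are available. Lean on these libraries where they do the work, as an engineer would, in place of code of your own. Each camera call takes 0.05 s, during which the arm holds its last target.

## Working session

There is one attempt and no reset: what is moved stays moved. The work goes in short steps, Python scripts to look and compute and a tool call to move; the robot and the scene stay as the last step left them, time stands still between calls to the robot, and variables do not carry over. Pictures are saved under pics/ and viewed, and the job is handed in when it is done.

Besides the shell and the picture viewer there is one more tool, called by a JSON object that holds its "api" and its "payload", one argument or row to a line. move_arm: Moves the arm, as the interface text tells. Its arguments: {"type":"object","properties":{"slide":{"type":"array"},"spin":{"type":"array"},"grip":{"type":"array"},"grip_force":{"type":"number"}},"required":["slide","spin","grip"]}

```bash
ls; mkdir -p pics; python3 - <<'E'
from station import robot
import cv2, numpy as np
print(robot.sense())
for c in ("side","top"):
    r=robot.read_camera(c); cv2.imwrite(f"pics/{c}0.png",r["image"])
    print(c,r["intrinsics"],r["dist_coeffs"],r["extrinsics"])
    for n in ("tube_a_mid","tray_floor","tray","valve_mid","insert_mid"):
        print(n,[(np.round(d["point"]).tolist(),round(d["confidence"],2)) for d in robot.spot_in(n,c)])
E
```

```text
pics
{'t': 0.0, 'joints': array([-1.40273268e+00,  3.09024115e-01,  1.63522740e+00,  5.39903938e-06,
        1.19968672e+00, -6.96983680e-02]), 'joint_vel': array([-1.34357665e-05,  9.61407015e-05,  3.61180608e-04, -3.77799708e-04,
        9.16423687e-04, -2.78756738e-04]), 'joint_efforts': array([-1.70870935e-04, -4.15253091e+01, -2.76668000e+01, -3.34611004e-04,
        1.01116713e-02,  1.54422924e-05]), 'ee_pos': array([ 0.14702991, -0.60653089,  0.20341579]), 'eef_rot': array([-0.08303459, -0.70207661, -0.08469133,  0.70215459]), 'force': array([0.21615917, 0.96902586, 0.95497591]), 'moment': array([ 0.01070566, -0.02712242, -0.04036563]), 'grip_width': 0.08523130819615951}
side [[439.40450551   0.         314.21460712]
 [  0.         439.40450551 243.26755098]
 [  0.           0.           1.        ]] [0.03259425 0.         0.         0.         0.        ] [[-0.98060169 -0.13032188  0.14641218  0.31782093]
 [-0.19567032  0.60681769 -0.77038005  0.69987408]
 [ 0.01155187 -0.7840845  -0.62054658  0.6656655 ]
 [ 0.          0.          0.          1.        ]]
tube_a_mid []
tray_floor [([337.0, 181.0], 0.85), ([431.0, 210.0], 0.65)]
tray [([432.0, 209.0], 0.75), ([334.0, 181.0], 0.61), ([266.0, 206.0], 0.26)]
valve_mid [([303.0, 266.0], 0.56)]
insert_mid [([225.0, 252.0], 0.6)]
top [[435.97596666   0.         325.78150411]
 [  0.         435.97596666 244.29974435]
 [  0.           0.           1.        ]] [-0.09348309  0.          0.          0.          0.        ] [[ 0.02474813 -0.99808571  0.05667843  0.42026217]
 [-0.99962962 -0.02534877 -0.00990278 -0.01005604]
 [ 0.01132055 -0.05641236 -0.99834337  1.03134832]
 [ 0.          0.          0.          1.        ]]
tube_a_mid [([236.0, 246.0], 0.64), ([366.0, 173.0], 0.44)]
tray_floor [([484.0, 246.0], 0.95)]
tray [([487.0, 246.0], 0.93)]
valve_mid [([314.0, 245.0], 0.87)]
insert_mid [([327.0, 165.0], 0.79), ([290.0, 162.0], 0.54), ([414.0, 177.0], 0.35)]
```

View pics/top0.png

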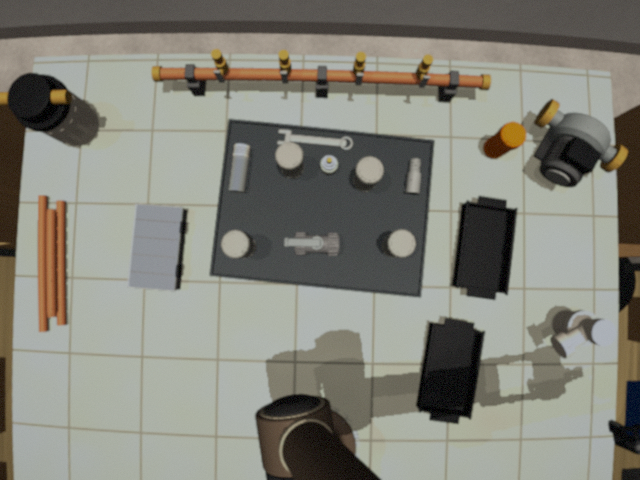

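View pics/side0.png

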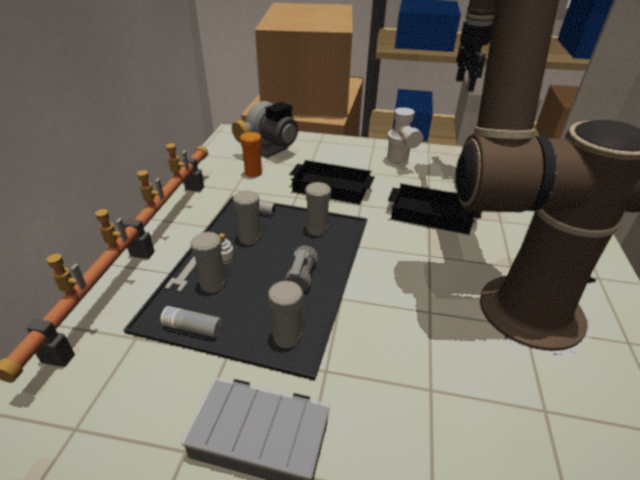

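Top view: tube candidates are grey at (289,155), (369,170), (236,244), (401,243). There is an orange look-alike at (507,140), which I leave alone. The tray candidates are (485,248) and (450,370), and the base is near (320,425), so (485,248) is the farther one. The clear tube, nipple, insert and white fittings are not targets.

```bash
cat > h.py <<'E'
from station import robot
import cv2, numpy as np
from scipy.spatial.transform import Rotation as R
def ray(cam,uv,z):
    p=cv2.undistortPoints(np.array([[uv]],float),cam["intrinsics"],np.array(cam["dist_coeffs"]))[0,0]
    E=np.array(cam["extrinsics"]);d=E[:3,:3]@[p[0],p[1],1];o=E[:3,3]
    return o+d*(z-o[2])/d[2]
def proj(cam,P):
    E=np.linalg.inv(np.array(cam["extrinsics"]));rv=cv2.Rodrigues(E[:3,:3])[0]
    return cv2.projectPoints(np.atleast_2d(np.array(P,float)),rv,E[:3,3],cam["intrinsics"],np.array(cam["dist_coeffs"]))[0][:,0]
def rot(s): q=s["eef_rot"]; return R.from_quat([q[1],q[2],q[3],q[0]])
E
python3 - <<'E'
from h import *
cam=robot.read_camera("top");side=robot.read_camera("side");im=cam["image"];si=side["image"].copy()
for n,(u,v) in dict(A=(289,155),B=(369,170),C=(236,244),D=(401,243)).items():
    w=im[v-22:v+22,u-22:u+22]
    m=(w.min(2)>110).astype(np.uint8)
    nn,l,st,c=cv2.connectedComponentsWithStats(m)
    k=1+np.argmax(st[1:,4]); cs,_=cv2.findContours((l==k).astype(np.uint8),0,2)
    (cx,cy),r=cv2.minEnclosingCircle(max(cs,key=cv2.contourArea))
    P=ray(cam,(cx+u-22,cy+v-22),0.125)
    print(n,cx+u-22,cy+v-22,r,st[k],P.round(4),"mm diam",2*r/436*0.9*1000,"foot",np.round(np.hypot(*P[:2]),3))
    for z in(0.125,0.005):
        t=np.linspace(0,6.28,40);rr=.029 if z>.1 else .027
        for p in proj(side,np.c_[P[0]+rr*np.cos(t),P[1]+rr*np.sin(t),0*t+z]): cv2.circle(si,tuple(int(round(x)) for x in p),0,(0,0,255),-1)
for uv in [(485,248)]: print("tray",ray(cam,uv,0.03))
# tray outer rim corners by eye later
cv2.imwrite("pics/s1.png",cv2.resize(si[160:370,150:390],None,fx=3,fy=2.8))
cv2.imwrite("pics/t1.png",cv2.resize(im[180:310,440:540],None,fx=5,fy=4.5))
cv2.imwrite("pics/t2.png",cv2.resize(im[110:300,205:440],None,fx=3.3,fy=3.1))
E
```

```text
A 293.9874210357666 149.1215934753418 20.702245712280273 [  9   0  35  35 784] [0.6718 0.0532 0.125 ] mm diam 85.46798688556076 foot 0.674
B 369.5930233001709 169.10465049743652 13.337923049926758 [ 10   9  26  26 549] [ 0.6332 -0.1077  0.125 ] mm diam 55.06481993089028 foot 0.642
C 234.5 243.5 13.729630470275879 [  7   8  27  28 586] [0.4686 0.1714 0.125 ] mm diam 56.68196065710226 foot 0.499
D 401.5603446960449 242.82758712768555 13.6141996383667 [  9   9  28  27 582] [ 0.4788 -0.1775  0.125 ] mm diam 56.20541135105518 foot 0.511
tray [ 0.47790104 -0.39253733  0.03      ]
```

View pics/s1.png

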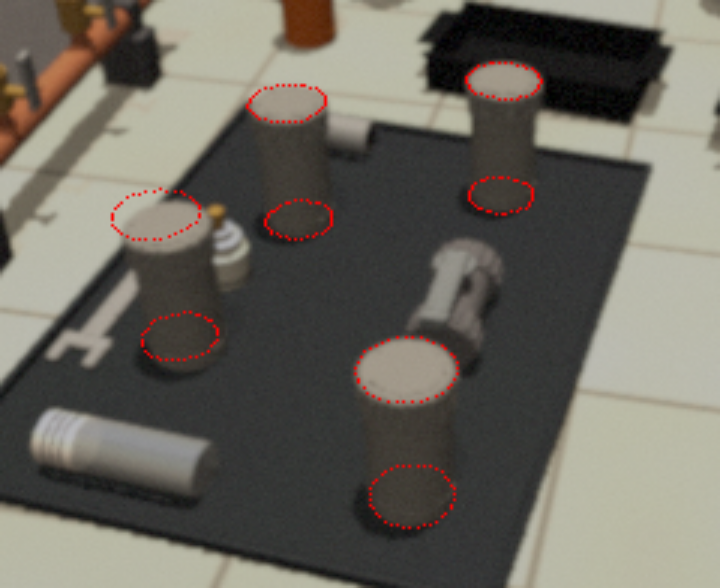

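View pics/t1.png

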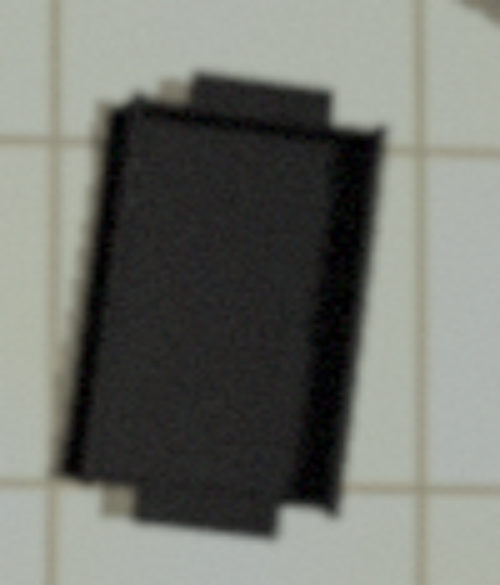

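View pics/t2.png

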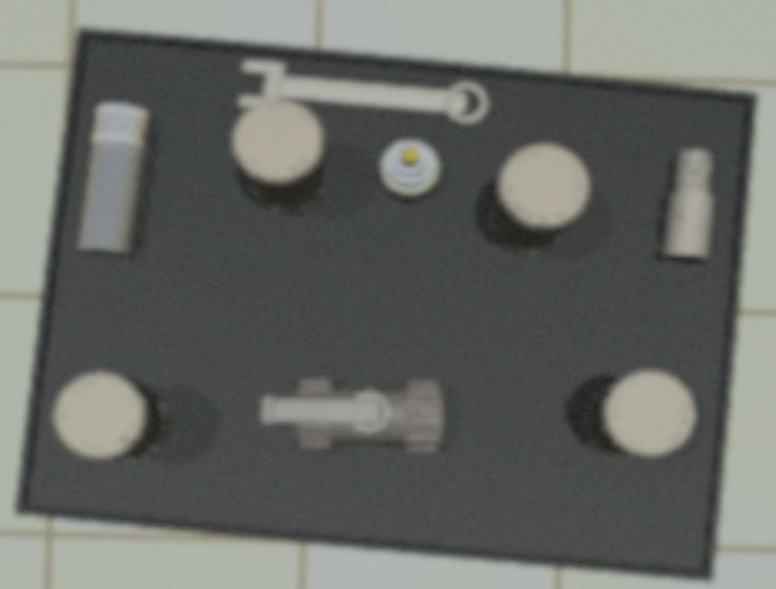

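```bash
cat >> h.py <<'E'
T=dict(A=(0,0),B=(0.6332,-0.1077),C=(0.4686,0.1714),D=(0.4788,-0.1775))
def go(P):
    s=robot.sense(); print("t",round(s["t"],2),"ee",s["ee_pos"].round(4),"slide mm",(rot(s).inv().apply(np.array(P)-s["ee_pos"])*1000).round(1))
E
python3 - <<'E'
from h import *
cam=robot.read_camera("top");side=robot.read_camera("side");si=side["image"].copy()
P=ray(cam,(289.2,155.8),.125);print("A",P.round(4))
for z in(0.125,0.005):
    t=np.linspace(0,6.28,40);rr=.029 if z>.1 else .027
    for p in proj(side,np.c_[P[0]+rr*np.cos(t),P[1]+rr*np.sin(t),0*t+z]): cv2.circle(si,tuple(int(round(x)) for x in p),0,(0,0,255),-1)
cs=[ray(cam,(440+x/5,180+y/4.5),.042) for x,y in((120,100),(382,130),(65,475),(335,515))]
cs=np.array(cs);print(cs.round(4),"mid",cs.mean(0).round(4),"W",np.linalg.norm(cs[0]-cs[1]),"L",np.linalg.norm(cs[0]-cs[2]))
m=cs.mean(0)
for p in proj(side,cs): cv2.circle(si,tuple(int(round(x)) for x in p),2,(0,0,255),-1)
cv2.imwrite("pics/s2.png",cv2.resize(si[140:370,170:410],None,fx=3,fy=2.6))
s=robot.sense();print(rot(s).as_matrix().round(3))
go([T["D"][0],T["D"][1],.17])
E
```

```text
A [0.6571 0.0629 0.125 ]
[[ 0.5822 -0.3378  0.042 ]
 [ 0.5707 -0.4638  0.042 ]
 [ 0.3893 -0.3133  0.042 ]
 [ 0.371  -0.4414  0.042 ]] mid [ 0.4783 -0.3891  0.042 ] W 0.12653618453122975 L 0.19451544192843
[[ 0.     0.236 -0.972]
 [-0.    -0.972 -0.236]
 [-1.     0.    -0.   ]]
t 0.8 ee [ 0.1472 -0.6075  0.2047] slide mm [  34.7 -339.8 -423.5]
```

View pics/s2.png

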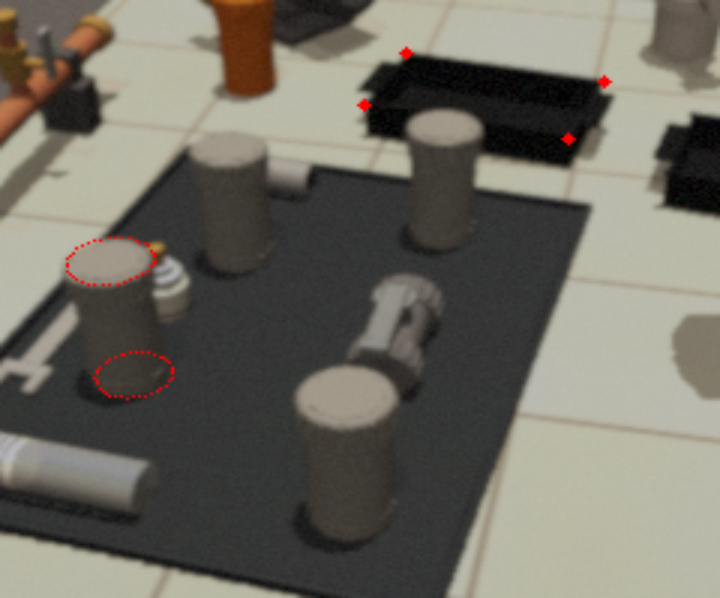

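A fits in the side view, and all four tubes and the tray are consistent. Going to D first, since it is the nearest.

{"api": "move_arm", "payload": {
  "slide": [
    [0, -340, -424],
    [0, -340, -424],
    [0, -340, -424],
    [0, -340, -424],
    [0, -340, -424],
    [0, -340, -424],
    [0, -340, -424],
    [0, -340, -424],
    [0, -340, -424],
    [0, -340, -424]
  ],
  "spin": [0, 0, 0, 0, 0, 0, 0, 0, 0, 0],
  "grip": [1, 1, 1, 1, 1, 1, 1, 1, 1, 1],
  "grip_force": 50
}}

```text
t: 2.05
ee_pos: [0.4807, -0.1748, 0.2049]
eef_rot: [0.086, 0.702, 0.086, -0.702]
force: [-0.5, -0.3, 0.3]
grip_width: 0.0854
```

```bash
sed -i 's/A=(0,0)/A=(0.657,0.063)/' h.py; python3 - <<'E'
from h import *
r=robot.read_camera("top");cv2.imwrite("pics/t3.png",r["image"][100:340,200:500])
r=robot.read_camera("side");cv2.imwrite("pics/s3.png",r["image"][100:340,200:500])
go([T["D"][0],T["D"][1],.085]); print(robot.sense()["force"],robot.sense()["joints"])
E
```

```text
t 2.15 ee [ 0.479  -0.177   0.2047] slide mm [119.7   0.3   0.3]
[-0.38397145  0.59448913 -0.31656092] [-4.38786208e-01  8.72456993e-02  1.89883733e+00 -8.07258196e-04
  1.15576553e+00  8.93050306e-01]
```

View pics/s3.png

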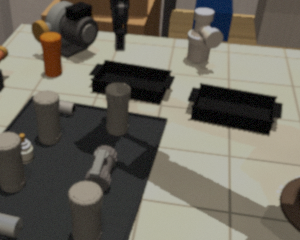

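The side view shows the open gripper right above D (tip at about (320,148), D's cap at (318,187)). Descend and close.

{"api": "move_arm", "payload": {
  "slide": [
    [40, 0, 0],
    [80, 0, 0],
    [105, 0, 0],
    [120, 0, 0],
    [120, 0, 0],
    [120, 0, 0],
    [120, 0, 0],
    [120, 0, 0],
    [120, 0, 0],
    [120, 0, 0]
  ],
  "spin": [0, 0, 0, 0, 0, 0, 0, 0, 0, 0],
  "grip": [1, 1, 1, 1, 1, -1, -1, -1, -1, -1]
}}

```text
t: 3.4
ee_pos: [0.4806, -0.1775, 0.0867]
eef_rot: [0.085, 0.703, 0.083, -0.701]
force: [-0.2, 1.5, 5.7]
grip_width: 0.0558
```

```bash
cat >> h.py <<'E'
def F(n=6):
    f=[]
    for _ in range(n):
        r=robot.read_camera("side"); s=robot.sense(); f.append(s["force"])
    print("F",np.mean(f,0).round(2),np.std(f,0).round(2),"w",round(s["grip_width"],4),"ee",s["ee_pos"].round(4),"t",round(s["t"],2))
    return r
E
python3 - <<'E'
from h import *
r=F(6);cv2.imwrite("pics/s4.png",cv2.resize(r["image"][130:280,240:440],None,fx=3,fy=3))
E
```

```text
F [-0.95  1.1   6.1 ] [0.62 0.3  0.43] w 0.0555 ee [ 0.4807 -0.1775  0.0867] t 3.7
```

View pics/s4.png

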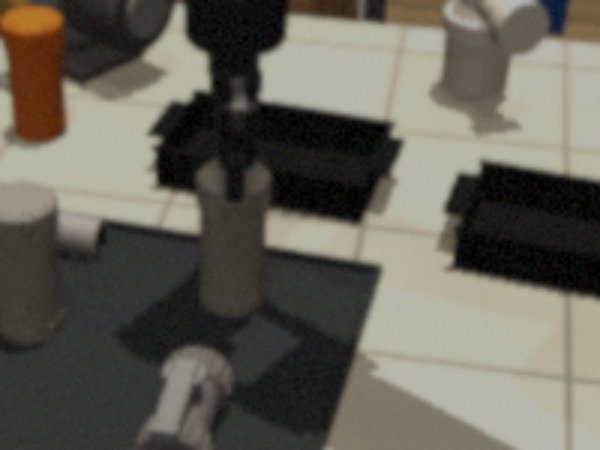

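Fingers hold D's cap, upright. Lift 20 mm and weigh.

{"api": "move_arm", "payload": {
  "slide": [
    [-6, 0, 0],
    [-12, 0, 0],
    [-20, 0, 0],
    [-20, 0, 0],
    [-20, 0, 0],
    [-20, 0, 0]
  ],
  "spin": [0, 0, 0, 0, 0, 0],
  "grip": [-1, -1, -1, -1, -1, -1]
}}

```text
t: 4.45
ee_pos: [0.4788, -0.177, 0.1043]
eef_rot: [-0.084, -0.702, -0.084, 0.702]
force: [0.4, 0.4, -4.5]
grip_width: 0.0557
```

```bash
python3 - <<'E'
from h import *
r=F(10);cv2.imwrite("pics/s5.png",cv2.resize(r["image"][130:280,240:440],None,fx=3,fy=3))
E
```

```text
F [ 0.11  0.05 -4.49] [0.42 0.59 0.46] w 0.0553 ee [ 0.4792 -0.1771  0.1047] t 4.95
```

View pics/s5.png

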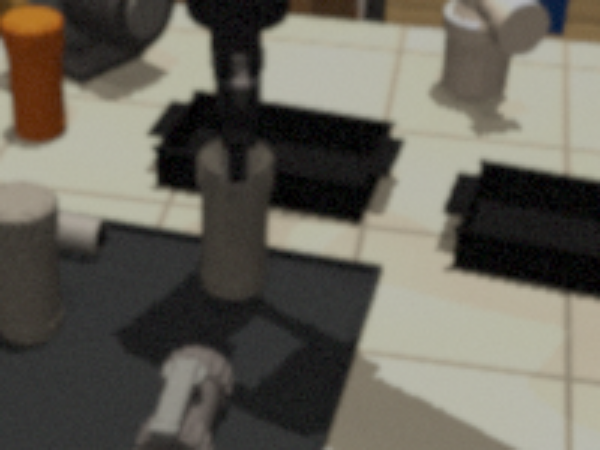

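D lifts at 4.5 N ≈ 0.46 kg, in the loaded range (a light one would be about 1.1 N). Carry it to the far tray.

{"api": "move_arm", "payload": {
  "slide": [
    [-20, 0, 0],
    [-50, 0, 0],
    [-60, 15, 4],
    [-60, 45, 11],
    [-60, 80, 20],
    [-60, 115, 28],
    [-60, 150, 37],
    [-60, 180, 45],
    [-60, 198, 49],
    [-60, 206, 51]
  ],
  "spin": [0, 0, 0, 0, 0, 0, 0, 0, 0, 0],
  "grip": [-1, -1, -1, -1, -1, -1, -1, -1, -1, -1]
}}

```text
t: 6.2
ee_pos: [0.4776, -0.3903, 0.1639]
eef_rot: [-0.083, -0.702, -0.084, 0.702]
force: [-0.3, 0.6, -4.7]
grip_width: 0.0551
```

{"api": "move_arm", "payload": {
  "slide": [
    [0, 0, 0],
    [0, 0, 0],
    [0, 0, 0]
  ],
  "spin": [0, 0, 0],
  "grip": [-1, -1, -1]
}}

```text
t: 6.58
ee_pos: [0.4783, -0.3883, 0.1647]
eef_rot: [-0.084, -0.702, -0.084, 0.702]
force: [-0.3, -0.3, -4.9]
grip_width: 0.0555
```

```bash
python3 - <<'E'
from h import *
r=F(6);cv2.imwrite("pics/s6.png",cv2.resize(r["image"][80:260,240:440],None,fx=3,fy=3))
r=robot.read_camera("top");cv2.imwrite("pics/t6.png",cv2.resize(r["image"][160:320,420:600],None,fx=3,fy=3))
go([.478,-.389,.0855])
E
```

```text
F [-0.01 -0.48 -4.65] [0.28 0.38 0.32] w 0.0554 ee [ 0.4782 -0.3891  0.1648] t 6.88
t 6.92 ee [ 0.4782 -0.3892  0.1648] slide mm [79.3 -0.2  0.2]
```

View pics/s6.png

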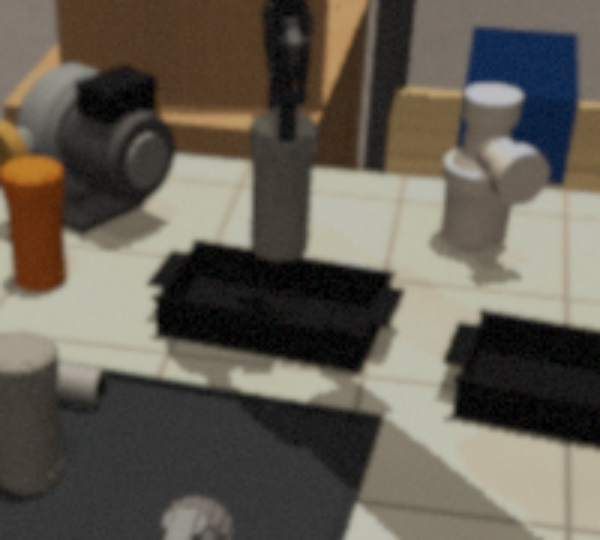

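View pics/t6.png

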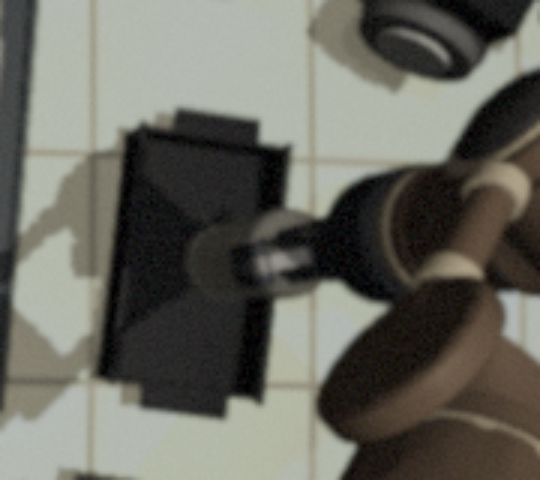

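Tube held upright over the far tray (the top-view offset is parallax). Lower to just above the floor.

{"api": "move_arm", "payload": {
  "slide": [
    [20, 0, 0],
    [40, 0, 0],
    [60, 0, 0],
    [70, 0, 0],
    [74, 0, 0],
    [76, 0, 0],
    [77, 0, 0],
    [77, 0, 0]
  ],
  "spin": [0, 0, 0, 0, 0, 0, 0, 0],
  "grip": [-1, -1, -1, -1, -1, -1, -1, -1]
}}

```text
t: 7.92
ee_pos: [0.4785, -0.3897, 0.0884]
eef_rot: [0.084, 0.702, 0.084, -0.702]
force: [-0.2, -0.2, -4.9]
grip_width: 0.0554
```

```bash
python3 - <<'E'
from h import *
r=F(6);cv2.imwrite("pics/s7.png",cv2.resize(r["image"][80:260,240:440],None,fx=3,fy=3))
E
```

```text
F [-0.04 -0.08 -4.46] [0.35 0.37 0.55] w 0.0556 ee [ 0.4782 -0.3894  0.0879] t 8.22
```

View pics/s7.png

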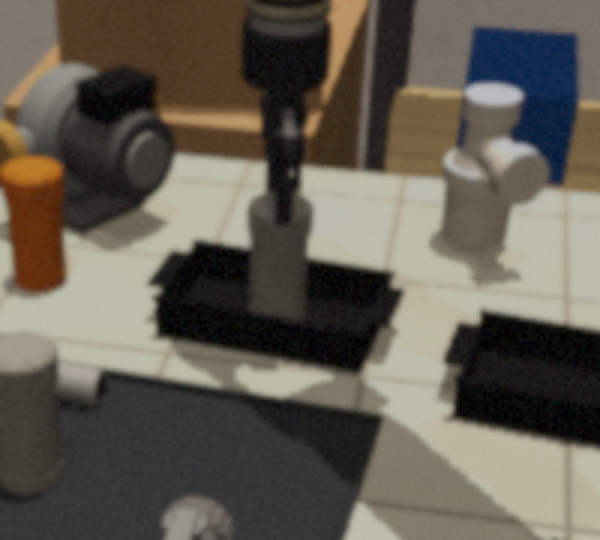

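Tube is inside the tray, still hanging. Lower in 1 mm steps.

{"api": "move_arm", "payload": {
  "slide": [
    [1, 0, 0],
    [2, 0, 0],
    [2, 0, 0],
    [2, 0, 0]
  ],
  "spin": [0, 0, 0, 0],
  "grip": [-1, -1, -1, -1]
}}

```text
t: 8.72
ee_pos: [0.4782, -0.3893, 0.0859]
eef_rot: [0.084, 0.702, 0.084, -0.702]
force: [-0.4, 1.2, -2.5]
grip_width: 0.0556
```

```bash
python3 -c "
from h import *
F(6)"
```

```text
F [ 0.01  1.24 -1.84] [0.62 0.35 0.89] w 0.0555 ee [ 0.4783 -0.3894  0.0859] t 9.03
```

Contact begins. Another 1 mm, then open slowly.

{"api": "move_arm", "payload": {
  "slide": [
    [1, 0, 0],
    [1, 0, 0],
    [1, 0, 0],
    [1, 0, 0],
    [1, 0, 0],
    [1, 0, 0],
    [1, 0, 0],
    [1, 0, 0],
    [1, 0, 0],
    [1, 0, 0]
  ],
  "spin": [0, 0, 0, 0, 0, 0, 0, 0, 0, 0],
  "grip": [-1, -1, 0.4, 0.5, 0.6, 0.8, 1, 1, 1, 1]
}}

```text
t: 10.28
ee_pos: [0.4782, -0.3893, 0.0847]
eef_rot: [0.084, 0.702, 0.084, -0.702]
force: [-0.2, -0.3, 0.8]
grip_width: 0.0857
```

```bash
python3 - <<'E'
from h import *
r=F(8);cv2.imwrite("pics/s8.png",cv2.resize(r["image"][80:260,240:440],None,fx=3,fy=3))
E
```

```text
F [-0.06  0.05 -0.05] [0.5  0.36 0.52] w 0.0853 ee [ 0.4781 -0.3893  0.0847] t 10.68
```

View pics/s8.png

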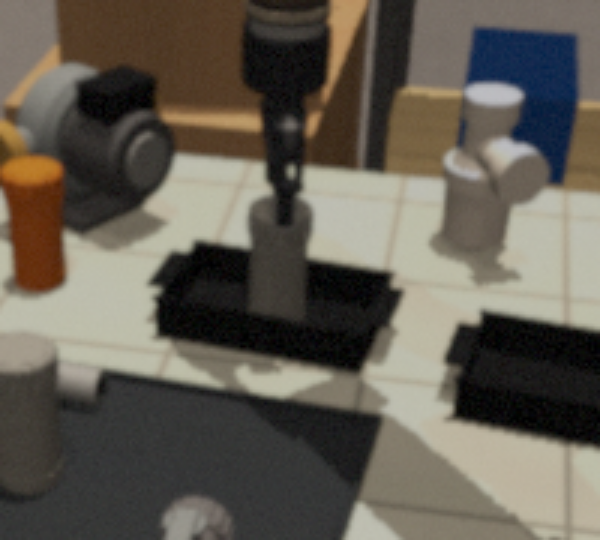

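Released, and the zero is confirmed (Fz ≈ 0 empty), so the 4.5 N was real. Retreat upward, then toward the start side to clear the view.

{"api": "move_arm", "payload": {
  "slide": [
    [-20, 0, 0],
    [-60, 0, 0],
    [-110, 0, 0],
    [-150, 0, 0],
    [-150, 40, 90],
    [-150, 80, 180],
    [-150, 120, 260],
    [-150, 130, 280],
    [-150, 130, 280],
    [-150, 130, 280]
  ],
  "spin": [0, 0, 0, 0, 0, 0, 0, 0, 0, 0],
  "grip": [1, 1, 1, 1, 1, 1, 1, 1, 1, 1]
}}

```text
t: 11.92
ee_pos: [0.233, -0.5846, 0.2364]
eef_rot: [-0.083, -0.702, -0.081, 0.703]
force: [0.9, 1.1, 0.3]
grip_width: 0.0853
```

```bash
python3 - <<'E'
from h import *
r=F(4);t=robot.read_camera("top");ti=t["image"];si=r["image"].copy()
P=np.array([.4782,-.3893])
a=np.linspace(0,6.28,40)
for z,rr in((.124,.029),(.004,.027)):
    for im,cam in((ti,t),(si,r)):
        for p in proj(cam,np.c_[P[0]+rr*np.cos(a),P[1]+rr*np.sin(a),0*a+z]): cv2.circle(im,tuple(int(round(x)) for x in p),0,(0,0,255),-1)
cv2.imwrite("pics/t9.png",ti);cv2.imwrite("pics/s9.png",cv2.resize(si[120:370,150:420],None,fx=2.9,fy=2.4))
E
```

```text
F [-0.44  0.29  0.3 ] [0.45 0.65 0.66] w 0.0854 ee [ 0.2377 -0.581   0.2353] t 12.12
```

View pics/t9.png

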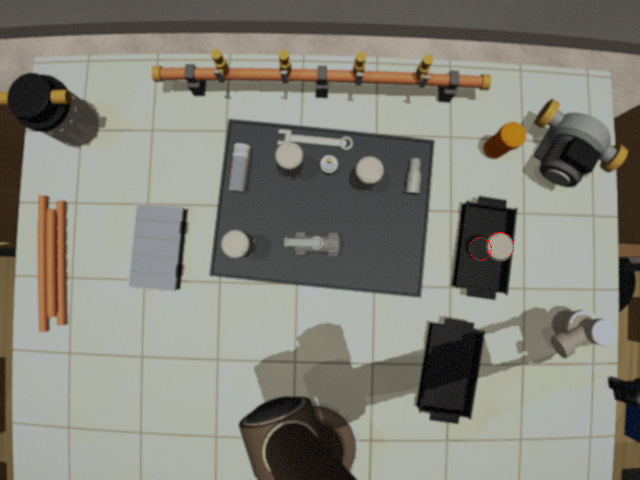

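View pics/s9.png

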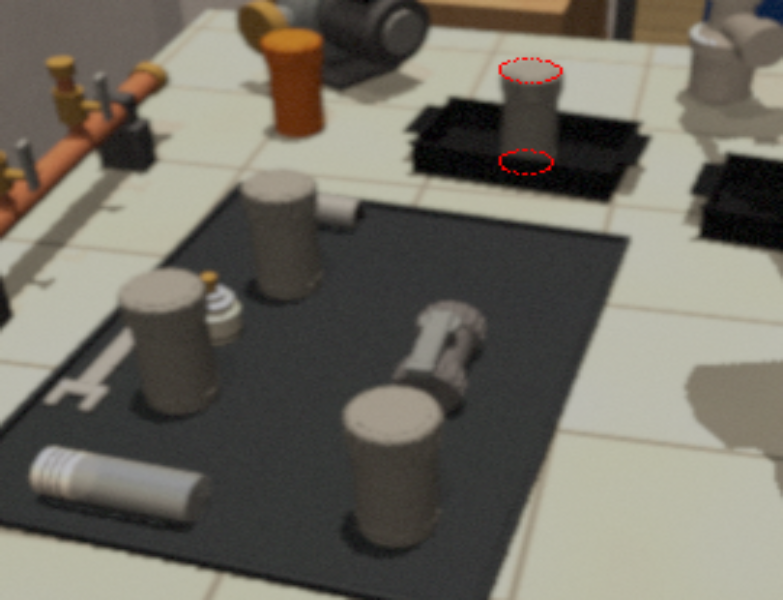

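The top view shows the tube in the far tray, with its cap at (500,246) matching the predicted upright circle. The foot circle at (480,249) is mid-tray. The other three tubes are at their old pixels (289,155), (369,170) and (236,244), and the bystanders are unmoved.

```bash
python3 -c "
from station import robot
print(robot.hand_in(), robot.sense()['t'])"
```

```text
the job is handed in; nothing more can be done
the job is handed in; nothing more can be done
```

The loaded tube, tube D (front right on the mat), now stands upright and released in the middle of the empty carry tray farthest from the base. The job is handed in; hand-in gave no verdict.

- **Weight:** D was the first tube I lifted. It pulled 4.5–4.65 N, about 0.46 kg, against roughly 1.1 N for a light one. After release the force went back to about 0 N, so the reading is sound. I did not weigh the other three, since D's reading was clear and nothing needed moving further.
- **Placement:** In the last pictures D's cap matches the outline predicted for an upright tube at (0.478, -0.389) in the top view. In the side view it matches to within a pixel or two.
- **Everything else:** The other three tubes and all the bystander parts are at their starting pixels, and the arm is clear of everything. By the last look about 12 s of the 64 s had passed.

No check failed or disagreed.

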